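Clear the bench beside the rotary evaporator

ROBOT

A 7-joint arm with a two-finger parallel gripper is mounted at the origin on the work surface. World frame = base frame: x ahead of the robot, y to its left, z up, the work surface at z = 0. Lengths are in mm, angles in rad, forces in N, time in s.
With the tool pointing down it reaches from about 425 to 950 mm from the base axis. Payload 4.7 kg.
Tool frame: the origin (TCP) lies where the fingers leave the gripper's body, on its centre line; the fingertips stand 73 mm ahead of it and the grasp point (between the pads) lies 54 mm ahead of it; z points along the fingers, y is the line along which they close (so a half turn about z gives the same grasp; the last joint's range is limited). The gripper opens to 85 mm and grips with 20 to 120 N. Pads are 22 mm wide; open, the fingers measure 114 mm over their backs; the gripper's body (76 mm by 85 mm) begins 54 mm behind the grasp point. The pads swing forward as they close: fully open they stand 13 mm farther back than shut.
Start: joints at [-1.147, 0.469, -0.049, 1.532, 0.024, 1.141, -0.082], TCP at [295.267, 607.008, 303.935] pointing down, gripper open.
Joint ranges: [-2.59, 2.59], [-0.33, 1.99], [-1.39, 1.29], [0.1, 2.45], [-1.04, 4.18], [0.21, 1.99], [-2.66, 2.66]. Speed limits (rad/s): [2.57, 2.57, 3.14, 3.14, 3.14, 3.14, 3.14].

INTERFACE

Orientations are given as a unit quaternion [w, x, y, z].
In Python, from rig import robot, grab_frame, camera_model, ticket gives the robot as it stands.
- The arm moves only by the tool servo_tool, never from a script. Its argument "targets" is a list of rows, each an object with "offset": the shift along the tool's x, y, z in m, a list of three; "twist": the turn, a rotation vector about the tool's x, y, z in rad, a list of three; "claw": the opening, from 0 (shut) to 1 (fully open). A call has exactly 8 rows; each row is the pose to reach, as a shift and turn from the pose commanded when the call began, along the tool's axes at that moment; what a row does not reach only later rows make up. A row lasts 1/12 s, in which the tool goes at most 41.7 mm and 7.16 degrees, less where a joint would pass 70% of its speed; a pose out of reach is approached as far as the arm can. A call with a gripper value outside its range is refused whole. The fingers move at their own pace and stop on an object; "newtons" is the grip in N (left out, the last holds). Time passes only in rows, so rows that repeat a pose let the fingers close, or fill a call up. It gives the time, the measured TCP pose, the force, the opening and the grip force at its end, in the units of the state.
- robot.observe(): the state, without advancing time (a new reading comes with each control period).
- grab_frame(name): name is "side" or "top"; returns (picture, depth): 400x640x3 uint8, red, green, blue; 400x640 float32, mm along the optical axis (not along the pixel's ray), 0 where there is no reading.
- camera_model(name): a dict with "camera_matrix" (3x3 intrinsics, pixels), "pose" (4x4, takes a point from camera to world coordinates). Camera axes: x right, y up, looking along -z (the intrinsics and any distortion apply to the point x, -y, -z); pixel columns grow to the right and rows downward; lengths in mm; the calibration is good to about 2 mm. A picture is of the moment at which its call begins. camera_model takes no time and is no camera call.
- ticket.job_done(): hands the job in; it is judged then, once.
The state is a dict: "time": time; "joints": joint angles; "dq": joint speeds; "joint_torque": joint torques, N m; "position": TCP position; "orientation": TCP orientation; "wrist_force": force on the tool from outside, world axes, zero at the start; "torque": the same for the moment, N m; "grip_width": finger opening in mm; "finger_force": force on a finger pad.
Only numpy, scipy, OpenCV 4.12 (cv2) and the standard library are available. Lean on these libraries where they do the work, as an engineer would, in place of code of your own. Each camera call takes 0.05 s, during which the arm holds its last target. There are 200 camera calls.

TASK

Clear the bench after the run: stand the two small amber bottles in the blue spill tray, the two white stoppers in the white tray with the grey mat, and put the metal boss head in the steel tray with the spatula. Set each one down inside its tray the same way up as it is now (bottles upright, stoppers on their hexagonal heads with the cone up, boss head flat), never dropping it, and leave the beaker and the round flask standing where they are.

Things in the scene. Friction and masses are not known exactly. Their poses are not given: they have to be found in the camera images.
- amber_a: small capped brown-glass bottle with a paper label and black cap, round, 34 mm in diameter, 70 mm high, about 60 g, standing upright on the bench; straight-sided up to about 42 mm. Origin: centre of its underside, z up
- amber_b: the second small brown bottle, the same in every way as amber_a
- stopper_a: white PTFE conical joint stopper standing upside down on its hexagonal head: head 32 mm across the flats (37 mm over the corners) and 14 mm high, a short neck, then the cone from 18 to 50 mm height, 29 mm thick at its lower end and 26 mm at its top; 50 mm high in all, about 55 g; grip it on the cone. Origin: centre of the head's flat face on the bench, z up along the cone
- stopper_b: the second white stopper, the same in every way as stopper_a
- boss: right-angle boss head (rod clamp of a retort stand), bright alloy, two dark wing screws, 140 g, lying flat. In its frame: x -12 to 38 mm, y -13 to 13 mm (two flat sides 26 mm apart), 30 mm high (24 beyond x = 18). One screw rises over the origin to 46 mm; one sticks out to y = +33 mm at x 21 to 37 mm. Origin: on its underside, below where it is gripped (across y); z up
- tray_blue: blue plastic spill tray, fixed to the bench, for the amber bottles: 120 mm (its x) by 150 mm (its y) outside, 24 mm high (rim bead to 27 mm), walls and floor 4 mm thick, empty. Origin: centre of its underside, z up; the inner floor lies 4 mm above the origin
- tray_white: white tray with a ribbed dark grey drying mat on its floor, fixed, for the stoppers: same sizes and origin as the blue tray (the mat adds about 1 mm to see but things stand at 4 mm)
- tray_steel: bare grey steel tray, fixed, for metal parts: same sizes and origin as the blue tray; a small bright flat spatula (107 mm long, 10 mm wide, 3 mm thick) lies fixed in it along its -x long wall, over x = -51 to -41 mm, y = -56 to 57 mm; the rest is empty
- beaker: small clear glass beaker, 50 mm in diameter, 65 mm high, standing among the things to sort; not to be moved. Origin: centre of its underside
- flask: clear round-bottomed flask, 66 mm in diameter, sitting in a brown cork ring of 80 mm; 112 mm high in all; not to be moved. Origin: centre of the ring's underside

How it is judged (in metres and radians):
At the end, for the whole second after the job is handed in: both amber bottles in the blue tray, both stoppers in the white tray and the boss head in the steel tray: each inside the walls, standing on the tray's floor (within 6 mm; the boss head within 8 mm), tilted less than 0.15 rad from the way up it had (the boss head 0.2), released and at rest (x of amber_a in the frame of tray_blue between -0.042 and 0.042 m and y of amber_a in the frame of tray_blue between -0.057 and 0.057 m and z of amber_a in the frame of tray_blue between 0 and 0.01 m and angle between each of amber_a, amber_b, stopper_a, stopper_b's own z axis and vertical below 0.15 rad and linear speed of each of amber_a, amber_b, stopper_a, stopper_b, boss below 0.02 m/s and angular speed of each of amber_a, amber_b, stopper_a, stopper_b, boss below 0.2 rad/s and x of amber_b in the frame of tray_blue between -0.042 and 0.042 m and y of amber_b in the frame of tray_blue between -0.057 and 0.057 m and z of amber_b in the frame of tray_blue between 0 and 0.01 m and x of stopper_a in the frame of tray_white between -0.042 and 0.042 m and y of stopper_a in the frame of tray_white between -0.057 and 0.057 m and z of stopper_a in the frame of tray_white between 0 and 0.01 m and x of stopper_b in the frame of tray_white between -0.042 and 0.042 m and y of stopper_b in the frame of tray_white between -0.057 and 0.057 m and z of stopper_b in the frame of tray_white between 0 and 0.01 m and x of boss in the frame of tray_steel between -0.052 and 0.052 m and y of boss in the frame of tray_steel between -0.066 and 0.066 m and z of boss in the frame of tray_steel between 0 and 0.012 m and angle between boss's own z axis and vertical below 0.2 rad); the robot touches nothing.
It fails at once if a thing falls or is thrown (moves faster than 0.7 m/s with no finger on it, as after a drop of 25 mm) ((linear speed of amber_a above 0.7 m/s and contact force between the fingers and amber_a below 0.01 N) or (linear speed of amber_b above 0.7 m/s and contact force between the fingers and amber_b below 0.01 N) or (linear speed of stopper_a above 0.7 m/s and contact force between the fingers and stopper_a below 0.01 N) or (linear speed of stopper_b above 0.7 m/s and contact force between the fingers and stopper_b below 0.01 N) or (linear speed of boss above 0.7 m/s and contact force between the fingers and boss below 0.01 N)).
It fails at once if the beaker or the round flask is shifted more than 15 mm or tipped more than 0.3 rad (distance of any of beaker, flask from where it was at the start of the episode above 0.015 m or angle between any of beaker, flask's own z axis and vertical above 0.3 rad).
It also fails if it takes over 128 s, if anything falls off the work surface, if the arm or the gripper's body presses on something with over 40 N, if the wrist force passes 120 N, or if a joint passes its speed limit or range.

## Working session

There is one attempt and no reset: what is moved stays moved. The work goes in short steps, Python scripts to look and compute and a tool call to move; the robot and the scene stay as the last step left them, time stands still between calls to the robot, and variables do not carry over. Pictures are saved under pics/ and viewed, at most 14 in all, crops included, and the job is handed in when it is done.

Besides the shell and the picture viewer there is one more tool, called after "Call:" as a command line: name --argument value ..., lists and objects as JSON in quotes. servo_tool: Moves the arm, as the interface text tells. Its arguments: {"type":"object","properties":{"targets":{"type":"array"},"newtons":{"type":"number"}},"required":["targets"]}

```bash
mkdir -p pics; cat > h.py <<'E'
import numpy as np, cv2
from rig import robot, grab_frame, camera_model, ticket
E
python3 - <<'E'
from h import *
for n in("top","side"):
    p,d=grab_frame(n); cv2.imwrite(f"pics/{n}0.png",p[:,:,::-1]); np.savez(f"{n}0.npz",p=p,d=d)
    m=camera_model(n); print(n,m)
s=robot.observe(); print(s)
E
```

```text
top {'camera_matrix': array([[515.10845367,   0.        , 318.20642292],
       [  0.        , 515.10845367, 207.31684094],
       [  0.        ,   0.        ,   1.        ]]), 'pose': array([[-1.79512787e-02,  9.94855762e-01, -9.96983640e-02,
         4.20159832e+02],
       [-9.99838727e-01, -1.78098223e-02,  2.30875648e-03,
        -1.04848258e+01],
       [ 5.21269538e-04,  9.97237305e-02,  9.95015028e-01,
         1.54120037e+03],
       [ 0.00000000e+00,  0.00000000e+00,  0.00000000e+00,
         1.00000000e+00]])}
side {'camera_matrix': array([[395.58611894,   0.        , 322.800379  ],
       [  0.        , 395.58611894, 197.73221269],
       [  0.        ,   0.        ,   1.        ]]), 'pose': array([[ 8.39286478e-01,  3.13753038e-01, -4.44023916e-01,
         1.87547893e+02],
       [-5.43210969e-01,  4.49655095e-01, -7.09036063e-01,
        -6.42826755e+02],
       [-2.28046020e-02,  8.36283042e-01,  5.47823533e-01,
         5.40540319e+02],
       [ 0.00000000e+00,  0.00000000e+00,  0.00000000e+00,
         1.00000000e+00]])}
{'time': 0.1, 'joints': array([-1.1469217 ,  0.4693801 , -0.04858285,  1.53358452,  0.0240994 ,
        1.14100336, -0.08230167]), 'dq': array([ 0.00041571, -0.0011357 ,  0.00055787, -0.00277464,  0.00139681,
       -0.00027857,  0.00092038]), 'joint_torque': array([-1.12612765e-04, -5.11514604e+01, -4.75341361e-02, -2.38391912e+01,
        1.07090425e-02,  4.31110835e-03, -1.42594646e-05]), 'position': array([295.10139945, 606.62888711, 302.94893069]), 'orientation': array([-1.67721093e-04,  2.24450350e-01,  9.74485115e-01, -8.79058435e-04]), 'wrist_force': array([ 0.07440456, -0.34236982,  0.1977536 ]), 'torque': array([ 0.00111093,  0.02918887, -0.01666381]), 'finger_force': 0.0, 'grip_width': 85.46587236600543}
```

View pics/top0.png

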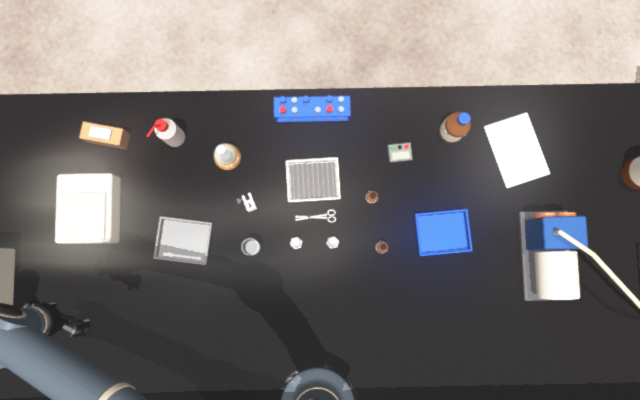

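View pics/side0.png

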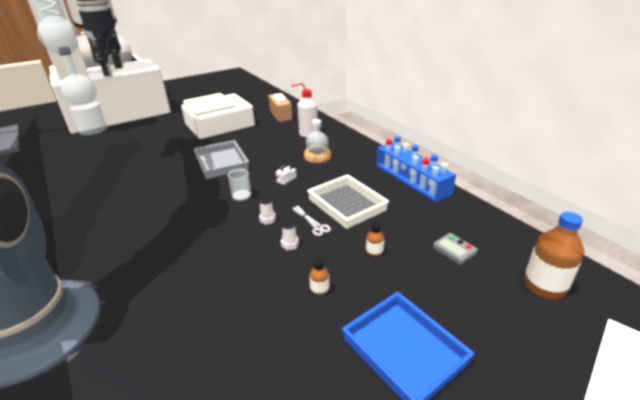

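```bash
cat >> h.py <<'E'
def pts(n,d):
    m=camera_model(n);K=m["camera_matrix"];P=m["pose"]
    v,u=np.mgrid[:400,:640]
    c=np.stack([(u-K[0,2])/K[0,0]*d,-(v-K[1,2])/K[1,1]*d,-d,np.ones_like(d)],-1)
    return (c@P.T)[...,:3]
def ray(n,u,v,z):
    m=camera_model(n);K=m["camera_matrix"];P=m["pose"]
    r=P[:3,:3]@np.array([(u-K[0,2])/K[0,0],-(v-K[1,2])/K[1,1],-1]);o=P[:3,3]
    return o+r*(z-o[2])/r[2]
E
python3 - <<'E'
from h import *
f=np.load("top0.npz");p,d=f["p"],f["d"];X=pts("top",d)
print("bench z",np.median(X[255:290,300:420,2]), (d==0).sum())
R=dict(blue=(410,200,478,262),white=(282,152,345,207),steel=(148,212,216,270),aA=(362,187,382,208),aB=(372,236,393,258),sA=(286,232,306,254),sB=(323,232,344,254),boss=(234,190,262,216),beak=(239,235,264,259),flask=(210,138,244,174))
for k,(a,b,c,e) in R.items():
    x=X[b:e,a:c].reshape(-1,3); x=x[x[:,2]>9]
    r=cv2.minAreaRect(x[:,:2].astype(np.float32))
    print(k,len(x),"zmax %.0f z50 %.0f"%(np.percentile(x[:,2],97),np.median(x[:,2])),np.round(r[0]),np.round(r[1]),round(r[2],1),"mean",np.round(x.mean(0)))
cv2.imwrite("pics/c1.png",cv2.resize(p[140:270,150:350,::-1],None,fx=4,fy=4,interpolation=cv2.INTER_CUBIC))
z=X[186:218,234:264,2]; np.set_printoptions(linewidth=250); print(np.round(z).astype(int))
s=np.load("side0.npz"); cv2.imwrite("pics/c2.png",cv2.resize(s["p"][130:260,180:340,::-1],None,fx=4.5,fy=4.5,interpolation=cv2.INTER_CUBIC))
E
```

```text
bench z 0.4320015113868294 1015
blue 681 zmax 33 z50 24 [ 470. -252.] [160. 493.] 9.1 mean [ 491. -379.   55.]
white 710 zmax 33 z50 24 [581.  -3.] [177. 322.] 89.4 mean [654.   1.  46.]
steel 715 zmax 1541 z50 24 [463. 243.] [513. 149.] 84.9 mean [479. 381.  70.]
aA 121 zmax 74 z50 47 [ 604. -171.] [37. 43.] 76.5 mean [ 598. -170.   49.]
aB 125 zmax 74 z50 47 [ 430. -119.] [ 62. 209.] 21.9 mean [ 451. -192.   73.]
sA 101 zmax 46 z50 23 [467.  60.] [32. 55.] 19.9 mean [468.  53.  23.]
sB 104 zmax 34 z50 22 [461. -61.] [48. 45.] 5.4 mean [467. -55.  21.]
boss 163 zmax 48 z50 28 [530.  96.] [300.  58.] 55.1 mean [587. 190.  54.]
beak 146 zmax 70 z50 57 [453.  97.] [220.  49.] 85.8 mean [458. 182.  68.]
flask 565 zmax 114 z50 61 [587. 137.] [444.  90.] 37.8 mean [721. 248.  73.]
[[   5   -2   -8    1    2    0   -3   -1   -1   -2    0    1   -4    3    3    3   -3    2   -4    3    2    0    2    2   -4    2    2    5    4    1]
 [  -1    5    5    2    4 1541    6    0    1    0   -5   -8    6   -5    0   -1    2   -2  -10   -1    5   -2    3   -4   -1    1    0   -1    0    8]
 [   4 
[... 3883 characters left out ...]
5   -5    1   -3   -3    0   -2    1    5   -2    0    0    1    0    1   -2    2   -1]
 [   3    5    0   -1   -2   -1   -1    3   -4    2   -2   -4   -1    0    3   -3   -4   -4   -6   -1    0   -1    0   -1    3   -3    1    3    1   -3]
 [   1    4    0    4    4   -2    2    6   -3    3    1   -5   -4    1   -6   -1    6   -2   -3    4    7   -6   -4   -1   -1   -3    1    2   -2    6]
 [  -1    3    2    0   -2    2    7   -2    0   -2    1    7   -5    3    1    1    0    3    5   -1    5  -10    3    0   -3   -4   -6   -5    0    0]
 [   3    1    3    2   -7    5   -2   -4   -1    2   -4   -2   -5    5   -2   -1   -6    3    2    4   11    6    0   -6   -4   -1    0   -1    1    0]]
```

View pics/c1.png

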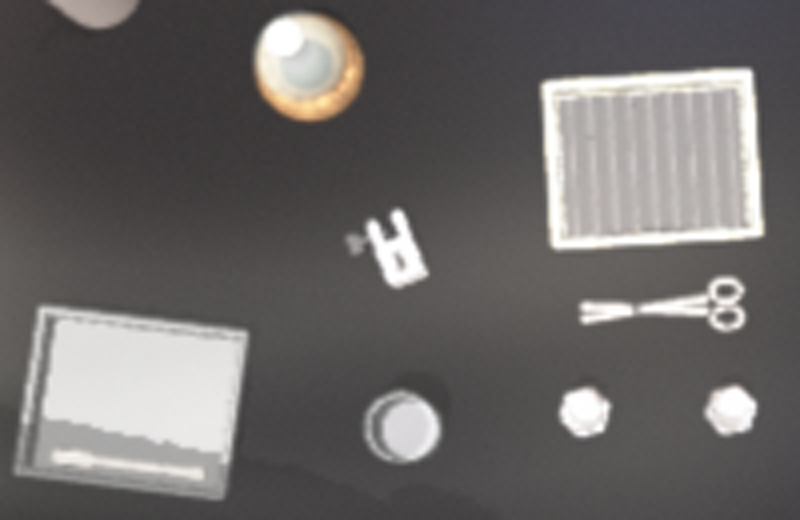

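View pics/c2.png

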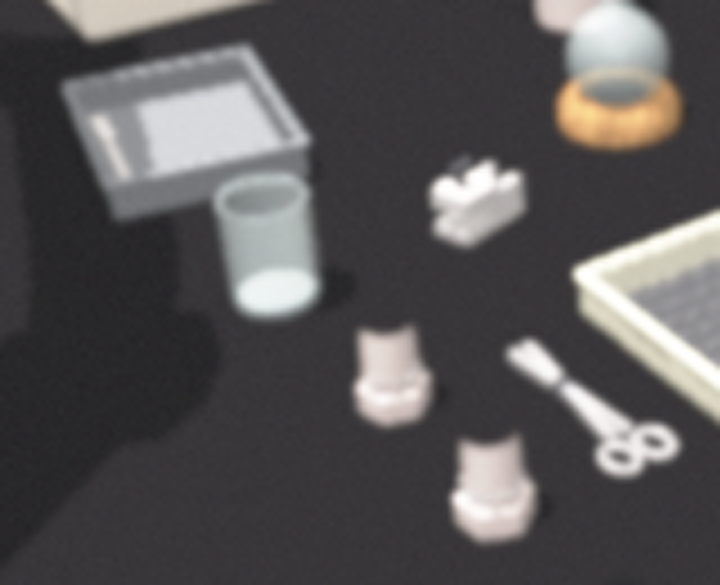

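```bash
python3 - <<'E'
from h import *
f=np.load("top0.npz");p,d=f["p"],f["d"];X=pts("top",d);np.set_printoptions(suppress=True)
s=np.load("side0.npz");XS=pts("side",s["d"])
hsv=cv2.cvtColor(p,cv2.COLOR_RGB2HSV)
M=((X[...,2]>10)&(X[...,2]<140)).astype(np.uint8)
def reg(M,a,b,c,e):
    m=np.zeros_like(M);m[b:e,a:c]=M[b:e,a:c]
    n,l,st,_=cv2.connectedComponentsWithStats(m);k=1+np.argmax(st[1:,4]);return l==k
for k,(a,b,c,e) in dict(blue=(408,200,478,262),white=(280,152,347,207),steel=(146,212,216,270)).items():
    m=reg(M,a,b,c,e);x=X[m]
    # fixed-plane ray for the rim outline pixels
    v,u=np.nonzero(m);q=np.array([ray("top",i,j,25) for i,j in zip(u,v)])[:,:2]
    r=cv2.minAreaRect(q.astype(np.float32));print(k,np.round(r[0],1),np.round(r[1],1),round(r[2],1))
for k,(a,b,c,e) in dict(aA=(362,187,382,208),aB=(372,236,393,258),sA=(286,232,306,254),sB=(323,232,344,254),beak=(239,235,264,259),flask=(210,138,244,174)).items():
    m=reg(M,a,b,c,e);x=X[m];t=np.percentile(x[:,2],92);
    z0={'a':60,'s':38,'b':52,'f':80}[k[0]]
    hi=x[x[:,2]>z0];print(k,m.sum(),"top%.0f"%t,"hi",len(hi),np.round(hi.mean(0),1),"ext",np.round(np.ptp(x[:,:2],axis=0)))
    # side cloud: all points within 35mm
    c0=x[:,:2].mean(0);y=XS.reshape(-1,3);y=y[(np.hypot(*(y[:,:2]-c0).T)<35)&(y[:,2]>z0)&(y[:,2]<140)];print("   side hi",len(y),np.round((y[:,:2].min(0)+y[:,:2].max(0))/2,1),"mean",np.round(y.mean(0),1))
# stoppers colour
g=(p.min(2)>120).astype(np.uint8)
for R in((286,232,306,254),(323,232,344,254)):
    m=reg(g,*R);v,u=np.nonzero(m);print("stop",m.sum(),u.mean(),v.mean(),ray("top",u.mean(),v.mean(),25))
m=reg(M,234,190,262,216);x=X[m];b=x[x[:,2]>20]
r=cv2.minAreaRect(b[:,:2].astype(np.float32));print("boss",np.round(r[0]),np.round(r[1]),r[2]);print("body pts",np.round(cv2.boxPoints(r)))
print("screw",np.round(x[x[:,2]>41].mean(0),1),"side screw",np.round(x[(x[:,2]<20)&(x[:,1]>160)].mean(0),1))
E
```

```text
blue [ 492.1 -381.8] [125.8 158. ] 4.3
white [655.7   0.2] [125.8 156. ] 2.4
steel [481.9 385.6] [156.7 125.6] 81.9
aA 119 top72 hi 31 [ 600.4 -172.7   70.3] ext [32. 32.]
   side hi 74 [ 600.4 -173.2] mean [ 599.6 -175.    67.7]
aB 119 top71 hi 32 [ 452.1 -198.    69. ] ext [32. 34.]
   side hi 93 [ 452.4 -198.5] mean [ 451.5 -200.5   68. ]
sA 99 top33 hi 7 [460.6  49.   45.8] ext [32. 30.]
   side hi 56 [469.2  48.5] mean [467.8  44.7  44.4]
sB 101 top29 hi 3 [458.7 -51.   44. ] ext [33. 33.]
   side hi 65 [468.6 -58.9] mean [465.9 -62.6  44.9]
beak 139 top68 hi 76 [458.4 184.5  63.9] ext [49. 48.]
   side hi 208 [460.9 184. ] mean [460.4 183.   59.7]
flask 554 top110 hi 85 [731.6 256.5 108.2] ext [75. 79.]
   side hi 107 [734.3 256.2] mean [731.6 252.1 101. ]
stop 130 295.7692307692308 242.63846153846154 [468.9836039  53.7780255  25.       ]
stop 130 332.26153846153846 242.13846153846154 [468.52687566 -53.44905385  25.        ]
boss [592. 191.] [50. 26.] 21.07315444946289
body pts [[564. 195.]
 [574. 170.]
 [620. 188.]
 [611. 213.]]
screw [580.3 186.1  46.6] side screw [597.1 213.3  14.6]
```

Call:
servo_tool --targets '[{"offset": [-0.033, -0.019, 0], "twist": [0, 0, -0.1], "claw": 1}, {"offset": [-0.066, -0.038, 0], "twist": [0, 0, -0.2], "claw": 1}, {"offset": [-0.1, -0.057, 0], "twist": [0, 0, -0.31], "claw": 1}, {"offset": [-0.133, -0.076, 0], "twist": [0, 0, -0.41], "claw": 1}, {"offset": [-0.166, -0.095, 0], "twist": [0, 0, -0.51], "claw": 1}, {"offset": [-0.2, -0.115, 0], "twist": [0, 0, -0.62], "claw": 1}, {"offset": [-0.233, -0.134, 0], "twist": [0, 0, -0.72], "claw": 1}, {"offset": [-0.264, -0.152, 0], "twist": [0, 0, -0.82], "claw": 1}]' --newtons 60

```text
time: 0.77
position: [467.1, 352.5, 303.6]
orientation: [-0.0, -0.185, 0.983, -0.0]
wrist_force: [-0.0, -0.1, 0.0]
grip_width: 85.8
finger_force: 0.0
```

```bash
cat >> h.py <<'E'
from scipy.spatial.transform import Rotation as Ro
def to(x,y,z,close=None):
    "tool-frame offset (m) and twist z to put TCP at x,y,z mm, closing line at world angle close (deg)"
    s=robot.observe();w,a,b,c=s["orientation"];R=Ro.from_quat([a,b,c,w]).as_matrix()
    o=R.T@(np.array([x,y,z])-s["position"])/1000
    cl=np.degrees(np.arctan2(R[1,1],R[0,1]));out=[np.round(o,3).tolist(),"close %.1f"%cl]
    if close is not None: out.append("twist %.3f"%np.radians(-((close-cl+90)%180-90)))
    print(*out,"tool z",np.round(R[:,2],3),"t",round(s["time"],2))
E
python3 -c "
from h import *
to(580.2,186.3,190,111.1);print(robot.observe()['position'])"
```

```text
[-0.045, -0.196, 0.114] close 111.3 twist 0.003 tool z [-0.    -0.001 -1.   ] t 0.77
[467.08477351 352.45835941 303.56559786]
```

Call:
servo_tool --targets '[{"offset": [-0.008, -0.032, 0.01], "twist": [0, 0, 0], "claw": 1}, {"offset": [-0.016, -0.07, 0.025], "twist": [0, 0, 0], "claw": 1}, {"offset": [-0.025, -0.11, 0.045], "twist": [0, 0, 0], "claw": 1}, {"offset": [-0.034, -0.145, 0.07], "twist": [0, 0, 0], "claw": 1}, {"offset": [-0.042, -0.178, 0.09], "twist": [0, 0, 0], "claw": 1}, {"offset": [-0.045, -0.196, 0.114], "twist": [0, 0, 0], "claw": 1}, {"offset": [-0.045, -0.196, 0.125], "twist": [0, 0, 0], "claw": 1}, {"offset": [-0.045, -0.196, 0.125], "twist": [0, 0, 0], "claw": 1}]'

```text
time: 1.43
position: [577.3, 185.6, 175.2]
orientation: [-0.004, -0.181, 0.983, -0.001]
wrist_force: [-0.4, 0.7, 0.4]
grip_width: 85.0
finger_force: 0.0
```

```bash
python3 - <<'E'
from h import *
to(580.2,186.3,78,111.1);print(robot.observe()['position'])
a=grab_frame("top")[0][160:240,200:310,::-1];b=grab_frame("side")[0][110:220,230:380,::-1]
cv2.imwrite("pics/b1.png",np.hstack([cv2.resize(a,(400,290)),cv2.resize(b,(395,290))]))
E
```

```text
[-0.004, -0.0, 0.097] close 110.8 twist -0.004 tool z [-0.007 -0.003 -1.   ] t 1.43
[577.25855574 185.58434622 175.23928379]
```

View pics/b1.png

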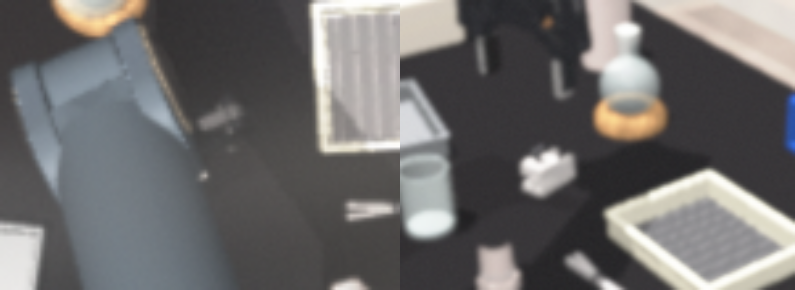

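```bash
cat >> h.py <<'E'
def proj(n,q):
    m=camera_model(n);K=m["camera_matrix"];P=m["pose"];c=P[:3,:3].T@(np.array(q,float)-P[:3,3])
    return np.round([K[0,2]+K[0,0]*c[0]/-c[2],K[1,2]-K[1,1]*c[1]/-c[2]],1)
E
python3 - <<'E'
from h import *
p=robot.observe()['position'];print(p)
e=np.array([-.36,.93,0])*50
for q in (p+e-[0,0,60],p-e-[0,0,60],p,[580,186,46]):
    t=proj("side",q);u=proj("top",q);print(np.round(q),"side",t,"crop",(t-[230,110])*2.635+[400,0],"top",u,"crop",(u-[200,160])*3.64)
d=grab_frame("side")[1];X=pts("side",d);m=(X[...,2]>90)&(X[...,2]<150)&(X[...,0]>400)&(X[...,0]<700)&(X[...,1]>80)&(X[...,1]<350)
x=X[m];print(len(x));
for lo in range(90,150,10):
    y=x[(x[:,2]>=lo)&(x[:,2]<lo+10)];print(lo,len(y),np.round(y.mean(0)),np.round(y.min(0)),np.round(y.max(0)))
E
```

```text
[577.92078325 189.39848259 178.71005103]
[560. 236. 119.] side [262.6 136. ] crop [485.901  68.51 ] top [228.2 209.9] crop [102.648 181.636]
[596. 143. 119.] side [292.4 145.2] crop [564.424  92.752] top [261.7 196.4] crop [224.588 132.496]
[578. 189. 179.] side [275.  117.9] crop [518.575   20.8165] top [241.8 200.7] crop [152.152 148.148]
[580 186  46] side [280.8 166.2] crop [533.858 148.087] top [249.6 205.1] crop [180.544 164.164]
181<stdin>:9: RuntimeWarning: Mean of empty slice.
  ret = um.true_divide(
Traceback (most recent call last):
ValueError: zero-size array to reduction operation minimum which has no identity
```

Call:
servo_tool --targets '[{"offset": [-0.001, -0.004, 0.02], "twist": [0, 0, 0], "claw": 1}, {"offset": [-0.001, -0.004, 0.04], "twist": [0, 0, 0], "claw": 1}, {"offset": [-0.001, -0.004, 0.06], "twist": [0, 0, 0], "claw": 1}, {"offset": [-0.001, -0.004, 0.075], "twist": [0, 0, 0], "claw": 1}, {"offset": [-0.001, -0.004, 0.088], "twist": [0, 0, 0], "claw": 1}, {"offset": [-0.001, -0.004, 0.096], "twist": [0, 0, 0], "claw": 1}, {"offset": [-0.001, -0.004, 0.1], "twist": [0, 0, 0], "claw": 1}, {"offset": [-0.001, -0.004, 0.1], "twist": [0, 0, 0], "claw": 0.5}]'

```text
time: 2.25
position: [580.8, 185.3, 78.8]
orientation: [-0.0, -0.183, 0.983, 0.0]
wrist_force: [0.6, -0.8, 0.1]
grip_width: 75.4
finger_force: 0.0
```

Call:
servo_tool --targets '[{"offset": [0, 0, 0], "twist": [0, 0, 0], "claw": 0}, {"offset": [0, 0, 0], "twist": [0, 0, 0], "claw": 0}, {"offset": [0, 0, 0], "twist": [0, 0, 0], "claw": 0}, {"offset": [0, 0, 0], "twist": [0, 0, 0], "claw": 0}, {"offset": [0, 0, 0], "twist": [0, 0, 0], "claw": 0}, {"offset": [0, 0, 0], "twist": [0, 0, 0], "claw": 0}, {"offset": [0, 0, 0], "twist": [0, 0, 0], "claw": 0}, {"offset": [0, 0, 0], "twist": [0, 0, 0], "claw": 0}]'

```text
time: 2.92
position: [581.4, 185.1, 79.9]
orientation: [0.001, -0.183, 0.983, 0.0]
wrist_force: [-1.2, 1.4, 5.7]
grip_width: 24.7
finger_force: 59.7
```

Call:
servo_tool --targets '[{"offset": [0, 0, -0.005], "twist": [0, 0, 0], "claw": 0}, {"offset": [0, 0, -0.015], "twist": [0, 0, 0], "claw": 0}, {"offset": [0, 0, -0.03], "twist": [0, 0, 0], "claw": 0}, {"offset": [0, 0, -0.045], "twist": [0, 0, 0], "claw": 0}, {"offset": [0, 0, -0.06], "twist": [0, 0, 0], "claw": 0}, {"offset": [0.002, 0.01, -0.07], "twist": [0, 0, 0.03], "claw": 0}, {"offset": [0.004, 0.028, -0.08], "twist": [0, 0, 0.07], "claw": 0}, {"offset": [0.007, 0.05, -0.08], "twist": [0, 0, 0.12], "claw": 0}]'

```text
time: 3.58
position: [558.0, 227.7, 161.5]
orientation: [0.002, -0.12, 0.993, 0.0]
wrist_force: [-0.1, 0.6, -1.1]
grip_width: 25.1
finger_force: 59.1
```

```bash
python3 - <<'E'
from h import *
grab_frame("side")
to(475.6,376.3,159,81.9);to(475.6,376.3,83,81.9);s=robot.observe();print(s['position'],s['grip_width'],s['finger_force'],s['wrist_force'])
E
```

```text
[0.041, 0.157, 0.002] close 104.2 twist 0.389 tool z [ 0.     0.005 -1.   ] t 3.63
[0.041, 0.157, 0.078] close 104.2 twist 0.389 tool z [ 0.     0.005 -1.   ] t 3.63
[554.02921869 234.35051649 160.54875491] 25.087490286448162 59.04861330986023 [-2.76880699  4.81477722 -2.7477004 ]
```

Call:
servo_tool --targets '[{"offset": [0.007, 0.025, 0], "twist": [0, 0, 0.06], "claw": 0}, {"offset": [0.014, 0.055, 0], "twist": [0, 0, 0.13], "claw": 0}, {"offset": [0.022, 0.085, 0], "twist": [0, 0, 0.21], "claw": 0}, {"offset": [0.03, 0.115, 0], "twist": [0, 0, 0.29], "claw": 0}, {"offset": [0.036, 0.138, 0], "twist": [0, 0, 0.35], "claw": 0}, {"offset": [0.041, 0.155, 0], "twist": [0, 0, 0.39], "claw": 0}, {"offset": [0.041, 0.155, 0], "twist": [0, 0, 0.39], "claw": 0}, {"offset": [0.041, 0.155, 0], "twist": [0, 0, 0.39], "claw": 0}]'

```text
time: 4.3
position: [477.8, 369.9, 158.9]
orientation: [-0.0, 0.069, 0.998, -0.0]
wrist_force: [0.4, -0.4, -2.3]
grip_width: 24.9
finger_force: 59.2
```

```bash
python3 - <<'E'
from h import *
grab_frame("side")
to(475.6,376.3,84,81.9);s=robot.observe();print(s['position'],s['grip_width'],s['finger_force'],s['wrist_force'])
E
```

```text
[0.004, 0.007, 0.075] close 81.9 twist -0.000 tool z [-0.    -0.001 -1.   ] t 4.35
[478.82393019 368.41684144 158.87395244] 25.09970640107921 59.216487407684326 [ 0.56635902 -0.25404688 -1.569417  ]
```

Call:
servo_tool --targets '[{"offset": [0.002, 0.004, 0.012], "twist": [0, 0, 0], "claw": 0}, {"offset": [0.004, 0.007, 0.028], "twist": [0, 0, 0], "claw": 0}, {"offset": [0.004, 0.007, 0.044], "twist": [0, 0, 0], "claw": 0}, {"offset": [0.004, 0.007, 0.057], "twist": [0, 0, 0], "claw": 0}, {"offset": [0.004, 0.007, 0.066], "twist": [0, 0, 0], "claw": 0}, {"offset": [0.004, 0.007, 0.072], "twist": [0, 0, 0], "claw": 0}, {"offset": [0.004, 0.007, 0.075], "twist": [0, 0, 0], "claw": 0}, {"offset": [0.004, 0.007, 0.076], "twist": [0, 0, 0], "claw": 0}]'

```text
time: 5.02
position: [475.8, 375.5, 83.9]
orientation: [-0.001, 0.072, 0.997, -0.001]
wrist_force: [-5.0, -4.3, 14.9]
grip_width: 24.9
finger_force: 61.2
```

Call:
servo_tool --targets '[{"offset": [0, 0, 0], "twist": [0, 0, 0], "claw": 0}, {"offset": [0, 0, 0], "twist": [0, 0, 0], "claw": 0}, {"offset": [0, 0, 0], "twist": [0, 0, 0], "claw": 0}, {"offset": [0, 0, 0], "twist": [0, 0, 0], "claw": 0}, {"offset": [0, 0, 0], "twist": [0, 0, 0], "claw": 0}, {"offset": [0, 0, 0], "twist": [0, 0, 0], "claw": 0}, {"offset": [0, 0, 0], "twist": [0, 0, 0], "claw": 0}, {"offset": [0, 0, 0], "twist": [0, 0, 0], "claw": 0}]'

```text
time: 5.68
position: [475.9, 375.5, 83.9]
orientation: [-0.0, 0.072, 0.997, -0.001]
wrist_force: [-2.6, -3.6, 5.5]
grip_width: 24.7
finger_force: 60.1
```

Call:
servo_tool --targets '[{"offset": [0, 0, 0], "twist": [0, 0, 0], "claw": 0.35}, {"offset": [0, 0, 0], "twist": [0, 0, 0], "claw": 0.5}, {"offset": [0, 0, 0], "twist": [0, 0, 0], "claw": 0.7}, {"offset": [0, 0, 0], "twist": [0, 0, 0], "claw": 0.7}, {"offset": [0, 0, 0], "twist": [0, 0, 0], "claw": 0.7}, {"offset": [0, 0, 0], "twist": [0, 0, 0], "claw": 0.7}, {"offset": [0, 0, -0.01], "twist": [0, 0, 0], "claw": 0.7}, {"offset": [0, 0, -0.025], "twist": [0, 0, 0], "claw": 0.7}]'

```text
time: 6.35
position: [475.0, 376.0, 107.2]
orientation: [-0.001, 0.071, 0.997, -0.001]
wrist_force: [0.4, -0.5, 0.5]
grip_width: 60.1
finger_force: 0.0
```

Call:
servo_tool --targets '[{"offset": [0, 0, -0.02], "twist": [0, 0, 0], "claw": 0.7}, {"offset": [0, 0, -0.045], "twist": [0, 0, 0], "claw": 0.7}, {"offset": [0, 0, -0.075], "twist": [0, 0, 0.08], "claw": 0.7}, {"offset": [0, 0, -0.1], "twist": [0, 0, 0.2], "claw": 0.7}, {"offset": [0, -0.02, -0.1], "twist": [0, 0, 0.32], "claw": 0.7}, {"offset": [0, -0.05, -0.1], "twist": [0, 0, 0.44], "claw": 0.8}, {"offset": [0, -0.08, -0.1], "twist": [0, 0, 0.56], "claw": 0.8}, {"offset": [0, -0.1, -0.1], "twist": [0, 0, 0.68], "claw": 0.8}]'

```text
time: 7.02
position: [461.2, 274.8, 208.8]
orientation: [0.0, 0.403, 0.915, -0.0]
wrist_force: [0.4, 0.0, -0.9]
grip_width: 68.3
finger_force: 0.0
```

```bash
python3 - <<'E'
from h import *
p,d=grab_frame("side");X=pts("side",d)
m=(np.hypot(X[...,0]-482,X[...,1]-385)<60)&(X[...,2]<60)&(X[...,2]>28);x=X[m];print(len(x),np.round(x.mean(0)),x[:,2].max())
cv2.imwrite("pics/b2.png",cv2.resize(p[90:240,150:350,::-1],None,fx=4,fy=4))
to(468.5,53.5,190,90);to(468.5,53.5,190,0);print(robot.observe()['position'],robot.observe()['joints'])
E
```

```text
94 [482. 371.  35.] 49.90395546446905
[-0.167, -0.14, 0.019] close 41.9 twist -0.839 tool z [-0.001 -0.003 -1.   ] t 7.07
[-0.167, -0.14, 0.019] close 41.9 twist 0.732 tool z [-0.001 -0.003 -1.   ] t 7.07
[460.99529364 270.84568655 208.52807305] [-0.80809154  0.35413768  0.24537053  1.97589398 -0.11202087  0.82751805
  0.23067469]
```

View pics/b2.png

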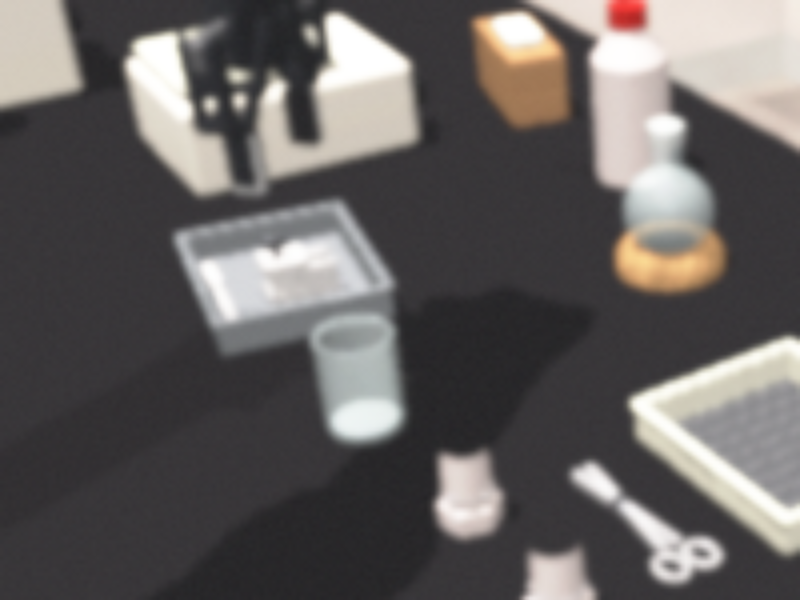

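Call:
servo_tool --targets '[{"offset": [-0.025, -0.02, 0], "twist": [0, 0, 0.11], "claw": 0.8}, {"offset": [-0.055, -0.045, 0], "twist": [0, 0, 0.22], "claw": 0.8}, {"offset": [-0.085, -0.07, 0], "twist": [0, 0, 0.34], "claw": 0.8}, {"offset": [-0.115, -0.095, 0.005], "twist": [0, 0, 0.45], "claw": 0.8}, {"offset": [-0.145, -0.12, 0.01], "twist": [0, 0, 0.56], "claw": 0.8}, {"offset": [-0.167, -0.14, 0.02], "twist": [0, 0, 0.67], "claw": 0.8}, {"offset": [-0.167, -0.14, 0.02], "twist": [0, 0, 0.73], "claw": 0.8}, {"offset": [-0.167, -0.14, 0.02], "twist": [0, 0, 0.73], "claw": 0.8}]'

```text
time: 7.73
position: [472.5, 58.1, 188.2]
orientation: [0.0, 0.702, 0.712, -0.0]
wrist_force: [-0.5, 0.8, 0.0]
grip_width: 68.3
finger_force: 0.0
```

```bash
python3 - <<'E'
from h import *
grab_frame("side")
to(468.5,53.5,90,0);print(robot.observe()['position'])
E
```

```text
[-0.006, -0.004, 0.098] close 1.1 twist 0.019 tool z [ 0.001  0.001 -1.   ] t 7.78
[472.75018173  59.81367705 188.34051034]
```

Call:
servo_tool --targets '[{"offset": [-0.006, -0.004, 0.015], "twist": [0, 0, 0.02], "claw": 0.8}, {"offset": [-0.006, -0.004, 0.035], "twist": [0, 0, 0.02], "claw": 0.8}, {"offset": [-0.006, -0.004, 0.055], "twist": [0, 0, 0.02], "claw": 0.8}, {"offset": [-0.006, -0.004, 0.075], "twist": [0, 0, 0.02], "claw": 0.8}, {"offset": [-0.006, -0.004, 0.088], "twist": [0, 0, 0.02], "claw": 0.8}, {"offset": [-0.006, -0.004, 0.095], "twist": [0, 0, 0.02], "claw": 0.8}, {"offset": [-0.006, -0.004, 0.098], "twist": [0, 0, 0.02], "claw": 0.7}, {"offset": [-0.006, -0.004, 0.098], "twist": [0, 0, 0.02], "claw": 0.5}]' --newtons 50

```text
time: 8.45
position: [468.8, 54.8, 89.8]
orientation: [-0.0, 0.707, 0.707, 0.0]
wrist_force: [0.2, -0.4, 0.2]
grip_width: 49.2
finger_force: 0.0
```

Call:
servo_tool --targets '[{"offset": [0, 0, 0], "twist": [0, 0, 0], "claw": 0.4}, {"offset": [0, 0, 0], "twist": [0, 0, 0], "claw": 0.35}, {"offset": [0, 0, 0], "twist": [0, 0, 0], "claw": 0.3}, {"offset": [0, 0, 0], "twist": [0, 0, 0], "claw": 0.2}, {"offset": [0, 0, 0], "twist": [0, 0, 0], "claw": 0}, {"offset": [0, 0, 0], "twist": [0, 0, 0], "claw": 0}, {"offset": [0, 0, 0], "twist": [0, 0, 0], "claw": 0}, {"offset": [0, 0, 0], "twist": [0, 0, 0], "claw": 0}]'

```text
time: 9.12
position: [469.4, 54.2, 91.1]
orientation: [0.0, 0.708, 0.707, 0.001]
wrist_force: [-0.9, 1.1, 5.6]
grip_width: 26.6
finger_force: 49.0
```

```bash
python3 - <<'E'
from h import *
p,d=grab_frame("side");a=p[150:270,220:380,::-1]
cv2.imwrite("pics/s1.png",cv2.resize(a,None,fx=4,fy=4))
s=robot.observe();print(s['position'],s['grip_width'],s['finger_force'],s['wrist_force'])
E
```

```text
[469.39796491  54.20793529  91.06437919] 26.39972049283548 49.045880310586654 [-1.64176047 -0.33494108  6.760512  ]
```

View pics/s1.png

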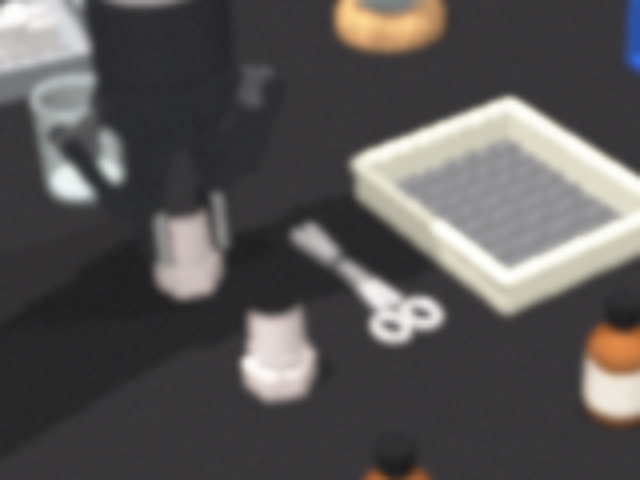

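Call:
servo_tool --targets '[{"offset": [0, 0, -0.005], "twist": [0, 0, 0], "claw": 0}, {"offset": [0, 0, -0.018], "twist": [0, 0, 0], "claw": 0}, {"offset": [0, 0, -0.036], "twist": [0, 0, 0], "claw": 0}, {"offset": [0, 0, -0.054], "twist": [0, 0, 0], "claw": 0}, {"offset": [-0.001, 0.008, -0.066], "twist": [0, 0, 0], "claw": 0}, {"offset": [-0.003, 0.022, -0.07], "twist": [0, 0, 0], "claw": 0}, {"offset": [-0.006, 0.042, -0.07], "twist": [0, 0, 0], "claw": 0}, {"offset": [-0.009, 0.065, -0.07], "twist": [0, 0, 0], "claw": 0}]'

```text
time: 9.83
position: [533.7, 45.0, 161.0]
orientation: [-0.0, 0.708, 0.707, 0.001]
wrist_force: [-0.3, 0.1, 0.3]
grip_width: 26.2
finger_force: 49.4
```

Call:
servo_tool --targets '[{"offset": [-0.003, 0.025, 0], "twist": [0, 0, 0], "claw": 0}, {"offset": [-0.006, 0.05, 0], "twist": [0, 0, 0], "claw": 0}, {"offset": [-0.009, 0.075, 0], "twist": [0, 0, 0], "claw": 0}, {"offset": [-0.012, 0.097, 0], "twist": [0, 0, 0], "claw": 0}, {"offset": [-0.014, 0.113, 0], "twist": [0, 0, 0], "claw": 0}, {"offset": [-0.015, 0.12, 0], "twist": [0, 0, 0], "claw": 0}, {"offset": [-0.015, 0.12, 0], "twist": [0, 0, 0], "claw": 0}, {"offset": [-0.015, 0.12, 0], "twist": [0, 0, 0], "claw": 0}]'

```text
time: 10.5
position: [652.7, 29.6, 159.8]
orientation: [-0.001, 0.708, 0.706, -0.0]
wrist_force: [-0.4, 0.4, 0.4]
grip_width: 26.6
finger_force: 49.4
```

```bash
python3 - <<'E'
from h import *
grab_frame("side")
s=robot.observe();print(s['position'],s['grip_width'],s['finger_force'],s['wrist_force']);to(654.5,30,95.5,0)
E
```

```text
[652.31610306  29.6956411  159.71931541] 26.460810024872163 49.439044082391774 [-0.11546413 -0.32746022 -0.60627583]
[0.0, 0.002, 0.064] close -0.1 twist -0.002 tool z [-0.002  0.    -1.   ] t 10.55
```

Call:
servo_tool --targets '[{"offset": [0, 0.002, 0.012], "twist": [0, 0, 0], "claw": 0}, {"offset": [0, 0.002, 0.028], "twist": [0, 0, 0], "claw": 0}, {"offset": [0, 0.002, 0.042], "twist": [0, 0, 0], "claw": 0}, {"offset": [0, 0.002, 0.053], "twist": [0, 0, 0], "claw": 0}, {"offset": [0, 0.002, 0.06], "twist": [0, 0, 0], "claw": 0}, {"offset": [0, 0.002, 0.063], "twist": [0, 0, 0], "claw": 0}, {"offset": [0, 0.002, 0.065], "twist": [0, 0, 0], "claw": 0}, {"offset": [0, 0.002, 0.065], "twist": [0, 0, 0], "claw": 0}]'

```text
time: 11.22
position: [655.4, 29.4, 95.3]
orientation: [-0.0, 0.708, 0.706, -0.0]
wrist_force: [0.1, -0.5, -0.5]
grip_width: 26.2
finger_force: 49.5
```

Call:
servo_tool --targets '[{"offset": [0, 0, 0.0005], "twist": [0, 0, 0], "claw": 0}, {"offset": [0, 0, 0.001], "twist": [0, 0, 0], "claw": 0}, {"offset": [0, 0, 0.0015], "twist": [0, 0, 0], "claw": 0}, {"offset": [0, 0, 0.002], "twist": [0, 0, 0], "claw": 0}, {"offset": [0, 0, 0.002], "twist": [0, 0, 0], "claw": 0}, {"offset": [0, 0, 0.002], "twist": [0, 0, 0], "claw": 0}, {"offset": [0, 0, 0.002], "twist": [0, 0, 0], "claw": 0}, {"offset": [0, 0, 0.002], "twist": [0, 0, 0], "claw": 0}]'

```text
time: 11.88
position: [655.9, 29.3, 95.1]
orientation: [-0.0, 0.708, 0.706, 0.001]
wrist_force: [-4.4, -0.0, 12.1]
grip_width: 26.0
finger_force: 51.0
```

Call:
servo_tool --targets '[{"offset": [0, 0, -0.001], "twist": [0, 0, 0], "claw": 0.4}, {"offset": [0, 0, -0.001], "twist": [0, 0, 0], "claw": 0.5}, {"offset": [0, 0, -0.001], "twist": [0, 0, 0], "claw": 0.6}, {"offset": [0, 0, -0.001], "twist": [0, 0, 0], "claw": 0.6}, {"offset": [0, 0, -0.001], "twist": [0, 0, 0], "claw": 0.6}, {"offset": [0, 0, -0.01], "twist": [0, 0, 0], "claw": 0.6}, {"offset": [0, 0, -0.03], "twist": [0, 0, 0], "claw": 0.6}, {"offset": [0, 0, -0.055], "twist": [0, 0, 0], "claw": 0.6}]'

```text
time: 12.55
position: [654.5, 29.5, 147.2]
orientation: [-0.001, 0.708, 0.706, -0.002]
wrist_force: [1.4, 1.0, -0.5]
grip_width: 51.2
finger_force: 0.0
```

Call:
servo_tool --targets '[{"offset": [0, 0, -0.03], "twist": [0, 0, 0], "claw": 0.6}, {"offset": [-0.007, -0.015, -0.05], "twist": [0, 0, 0], "claw": 0.6}, {"offset": [-0.02, -0.045, -0.05], "twist": [0, 0, 0], "claw": 0.7}, {"offset": [-0.036, -0.08, -0.05], "twist": [0, 0, 0], "claw": 0.8}, {"offset": [-0.052, -0.117, -0.05], "twist": [0, 0, 0], "claw": 0.8}, {"offset": [-0.068, -0.153, -0.05], "twist": [0, 0, 0], "claw": 0.8}, {"offset": [-0.083, -0.187, -0.05], "twist": [0, 0, 0], "claw": 0.8}, {"offset": [-0.083, -0.187, -0.05], "twist": [0, 0, 0], "claw": 0.8}]'

```text
time: 13.22
position: [460.8, -56.4, 197.4]
orientation: [-0.003, 0.71, 0.704, -0.002]
wrist_force: [-0.3, -0.3, 0.1]
grip_width: 68.7
finger_force: 0.0
```

```bash
python3 - <<'E'
from h import *
p,d=grab_frame("side");cv2.imwrite("pics/s2.png",cv2.resize(p[150:270,240:400,::-1],None,fx=4,fy=4))
to(468.5,-54,90,0);print(robot.observe()['position'])
E
```

```text
[0.001, 0.004, 0.108] close -0.4 twist -0.006 tool z [-0.002  0.002 -1.   ] t 13.27
[464.91831812 -54.82455722 198.21807613]
```

View pics/s2.png

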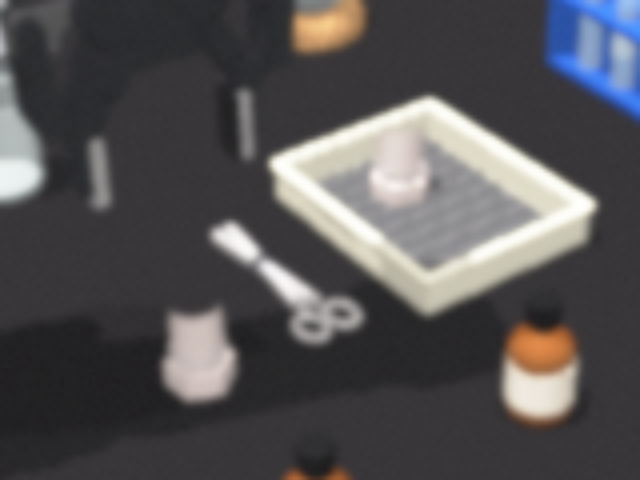

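Stopper A stands upright in the white tray, well inside the walls. Now stopper B.

Call:
servo_tool --targets '[{"offset": [0.001, 0.003, 0.015], "twist": [0, 0, 0], "claw": 0.8}, {"offset": [0.001, 0.003, 0.035], "twist": [0, 0, 0], "claw": 0.8}, {"offset": [0.001, 0.003, 0.058], "twist": [0, 0, 0], "claw": 0.8}, {"offset": [0.001, 0.003, 0.08], "twist": [0, 0, 0], "claw": 0.8}, {"offset": [0.001, 0.003, 0.096], "twist": [0, 0, 0], "claw": 0.8}, {"offset": [0.001, 0.003, 0.105], "twist": [0, 0, 0], "claw": 0.8}, {"offset": [0.001, 0.003, 0.108], "twist": [0, 0, 0], "claw": 0.7}, {"offset": [0.001, 0.003, 0.108], "twist": [0, 0, 0], "claw": 0.5}]'

```text
time: 13.93
position: [472.1, -52.0, 89.7]
orientation: [-0.0, 0.708, 0.707, -0.0]
wrist_force: [-0.8, 0.5, 0.1]
grip_width: 49.0
finger_force: 0.0
```

Call:
servo_tool --targets '[{"offset": [0, 0, 0], "twist": [0, 0, 0], "claw": 0.4}, {"offset": [0, 0, 0], "twist": [0, 0, 0], "claw": 0.35}, {"offset": [0, 0, 0], "twist": [0, 0, 0], "claw": 0.3}, {"offset": [0, 0, 0], "twist": [0, 0, 0], "claw": 0.2}, {"offset": [0, 0, 0], "twist": [0, 0, 0], "claw": 0}, {"offset": [0, 0, 0], "twist": [0, 0, 0], "claw": 0}, {"offset": [0, 0, 0], "twist": [0, 0, 0], "claw": 0}, {"offset": [0, 0, 0], "twist": [0, 0, 0], "claw": 0}]'

```text
time: 14.6
position: [472.0, -52.1, 91.1]
orientation: [0.0, 0.708, 0.706, 0.001]
wrist_force: [-2.0, 0.2, 5.8]
grip_width: 26.3
finger_force: 48.9
```

Call:
servo_tool --targets '[{"offset": [0, 0, -0.005], "twist": [0, 0, 0], "claw": 0}, {"offset": [0, 0, -0.018], "twist": [0, 0, 0], "claw": 0}, {"offset": [0, 0, -0.036], "twist": [0, 0, 0], "claw": 0}, {"offset": [0, 0, -0.054], "twist": [0, 0, 0], "claw": 0}, {"offset": [0.001, 0.008, -0.066], "twist": [0, 0, 0], "claw": 0}, {"offset": [0.003, 0.022, -0.07], "twist": [0, 0, 0], "claw": 0}, {"offset": [0.005, 0.042, -0.07], "twist": [0, 0, 0], "claw": 0}, {"offset": [0.008, 0.065, -0.07], "twist": [0, 0, 0], "claw": 0}]'

```text
time: 15.27
position: [536.7, -44.2, 161.2]
orientation: [0.0, 0.708, 0.706, 0.001]
wrist_force: [0.3, 0.2, -0.3]
grip_width: 25.9
finger_force: 49.5
```

Call:
servo_tool --targets '[{"offset": [0.003, 0.025, 0], "twist": [0, 0, 0], "claw": 0}, {"offset": [0.006, 0.05, 0], "twist": [0, 0, 0], "claw": 0}, {"offset": [0.008, 0.075, 0], "twist": [0, 0, 0], "claw": 0}, {"offset": [0.01, 0.097, 0], "twist": [0, 0, 0], "claw": 0}, {"offset": [0.012, 0.113, 0], "twist": [0, 0, 0], "claw": 0}, {"offset": [0.013, 0.12, 0], "twist": [0, 0, 0], "claw": 0}, {"offset": [0.013, 0.12, 0], "twist": [0, 0, 0], "claw": 0}, {"offset": [0.013, 0.12, 0], "twist": [0, 0, 0], "claw": 0}]'

```text
time: 15.93
position: [655.7, -31.6, 159.9]
orientation: [-0.0, 0.708, 0.706, -0.0]
wrist_force: [-0.2, -0.1, -0.3]
grip_width: 26.3
finger_force: 49.5
```

```bash
python3 - <<'E'
from h import *
grab_frame("side")
s=robot.observe();print(s['position'],s['grip_width'],s['finger_force'],s['wrist_force']);to(657,-30,95.5,0)
E
```

```text
[655.24622641 -31.78950701 159.86833697] 26.217109083867435 49.480057680630125 [-0.93544196  0.18182775 -1.18121558]
[0.002, 0.002, 0.064] close -0.1 twist -0.003 tool z [-0.001  0.    -1.   ] t 15.98
```

Call:
servo_tool --targets '[{"offset": [0.001, 0.002, 0.014], "twist": [0, 0, 0], "claw": 0}, {"offset": [0.001, 0.002, 0.032], "twist": [0, 0, 0], "claw": 0}, {"offset": [0.001, 0.002, 0.048], "twist": [0, 0, 0], "claw": 0}, {"offset": [0.001, 0.002, 0.058], "twist": [0, 0, 0], "claw": 0}, {"offset": [0.001, 0.002, 0.063], "twist": [0, 0, 0], "claw": 0}, {"offset": [0.001, 0.002, 0.065], "twist": [0, 0, 0], "claw": 0}, {"offset": [0.001, 0.002, 0.066], "twist": [0, 0, 0], "claw": 0}, {"offset": [0.001, 0.002, 0.067], "twist": [0, 0, 0], "claw": 0}]'

```text
time: 16.65
position: [656.8, -30.6, 95.1]
orientation: [-0.002, 0.708, 0.706, -0.001]
wrist_force: [-11.3, 1.6, 22.6]
grip_width: 26.1
finger_force: 52.4
```

Call:
servo_tool --targets '[{"offset": [0, 0, -0.001], "twist": [0, 0, 0], "claw": 0.4}, {"offset": [0, 0, -0.001], "twist": [0, 0, 0], "claw": 0.5}, {"offset": [0, 0, -0.001], "twist": [0, 0, 0], "claw": 0.6}, {"offset": [0, 0, -0.001], "twist": [0, 0, 0], "claw": 0.6}, {"offset": [0, 0, -0.001], "twist": [0, 0, 0], "claw": 0.6}, {"offset": [0, 0, -0.01], "twist": [0, 0, 0], "claw": 0.6}, {"offset": [0, 0, -0.03], "twist": [0, 0, 0], "claw": 0.6}, {"offset": [0, 0, -0.055], "twist": [0, 0, 0], "claw": 0.6}]'

```text
time: 17.32
position: [657.4, -30.4, 147.1]
orientation: [-0.001, 0.708, 0.706, -0.001]
wrist_force: [1.3, 0.5, 0.5]
grip_width: 51.4
finger_force: 0.0
```

Call:
servo_tool --targets '[{"offset": [0, 0, -0.025], "twist": [0, 0, 0], "claw": 0.6}, {"offset": [-0.01, -0.004, -0.045], "twist": [0, 0, 0], "claw": 0.6}, {"offset": [-0.035, -0.014, -0.05], "twist": [0, 0, 0], "claw": 0.7}, {"offset": [-0.065, -0.026, -0.05], "twist": [0, 0, 0], "claw": 0.8}, {"offset": [-0.1, -0.04, -0.05], "twist": [0, 0, 0], "claw": 0.8}, {"offset": [-0.125, -0.05, -0.05], "twist": [0, 0, 0], "claw": 0.8}, {"offset": [-0.142, -0.056, -0.05], "twist": [0, 0, 0], "claw": 0.8}, {"offset": [-0.142, -0.056, -0.05], "twist": [0, 0, 0], "claw": 0.8}]'

```text
time: 17.98
position: [599.9, -178.4, 199.0]
orientation: [0.001, 0.711, 0.703, -0.001]
wrist_force: [-0.3, -0.6, -0.4]
grip_width: 68.6
finger_force: 0.0
```

```bash
python3 - <<'E'
from h import *
p,d=grab_frame("side");cv2.imwrite("pics/s3.png",cv2.resize(p[140:290,280:480,::-1],None,fx=4,fy=4))
to(600.4,-173,82,0);print(robot.observe()['position'])
E
```

```text
[0.002, -0.001, 0.117] close -0.4 twist -0.007 tool z [ 0.001 -0.001 -1.   ] t 18.03
[ 601.20258972 -175.27107976  198.75857679]
```

View pics/s3.png

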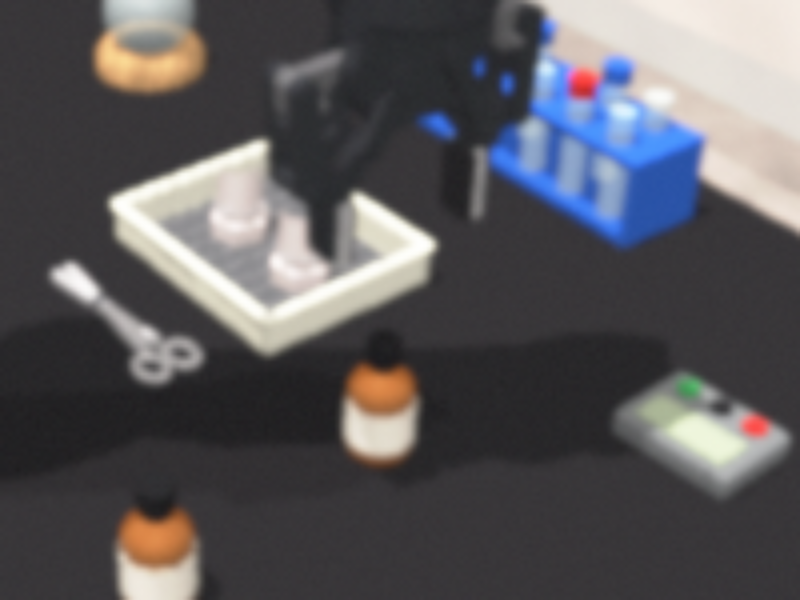

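Call:
servo_tool --targets '[{"offset": [0, -0.001, 0.015], "twist": [0, 0, 0], "claw": 0.8}, {"offset": [0, -0.001, 0.038], "twist": [0, 0, 0], "claw": 0.8}, {"offset": [0, -0.001, 0.062], "twist": [0, 0, 0], "claw": 0.8}, {"offset": [0, -0.001, 0.086], "twist": [0, 0, 0], "claw": 0.8}, {"offset": [0, -0.001, 0.104], "twist": [0, 0, 0], "claw": 0.8}, {"offset": [0, -0.001, 0.113], "twist": [0, 0, 0], "claw": 0.8}, {"offset": [0, -0.001, 0.116], "twist": [0, 0, 0], "claw": 0.7}, {"offset": [0, -0.001, 0.116], "twist": [0, 0, 0], "claw": 0.55}]'

```text
time: 18.7
position: [601.6, -171.3, 81.6]
orientation: [-0.0, 0.707, 0.707, 0.0]
wrist_force: [-0.2, -0.4, 1.1]
grip_width: 49.4
finger_force: 0.0
```

Call:
servo_tool --targets '[{"offset": [0, 0, 0], "twist": [0, 0, 0], "claw": 0.45}, {"offset": [0, 0, 0], "twist": [0, 0, 0], "claw": 0.4}, {"offset": [0, 0, 0], "twist": [0, 0, 0], "claw": 0.35}, {"offset": [0, 0, 0], "twist": [0, 0, 0], "claw": 0.2}, {"offset": [0, 0, 0], "twist": [0, 0, 0], "claw": 0}, {"offset": [0, 0, 0], "twist": [0, 0, 0], "claw": 0}, {"offset": [0, 0, 0], "twist": [0, 0, 0], "claw": 0}, {"offset": [0, 0, 0], "twist": [0, 0, 0], "claw": 0}]'

```text
time: 19.37
position: [602.1, -172.5, 83.4]
orientation: [0.001, 0.708, 0.706, 0.001]
wrist_force: [-0.5, 1.1, 6.3]
grip_width: 33.3
finger_force: 49.9
```

Call:
servo_tool --targets '[{"offset": [0, 0, -0.005], "twist": [0, 0, 0], "claw": 0}, {"offset": [0, 0, -0.018], "twist": [0, 0, 0], "claw": 0}, {"offset": [0, 0, -0.036], "twist": [0, 0, 0], "claw": 0}, {"offset": [0, 0, -0.054], "twist": [0, 0, 0], "claw": 0}, {"offset": [-0.008, -0.004, -0.066], "twist": [0, 0, 0], "claw": 0}, {"offset": [-0.025, -0.011, -0.07], "twist": [0, 0, 0], "claw": 0}, {"offset": [-0.048, -0.022, -0.07], "twist": [0, 0, 0], "claw": 0}, {"offset": [-0.075, -0.034, -0.07], "twist": [0, 0, 0], "claw": 0}]'

```text
time: 20.03
position: [567.1, -247.2, 153.0]
orientation: [0.0, 0.707, 0.707, 0.001]
wrist_force: [-0.3, 0.1, -1.3]
grip_width: 32.9
finger_force: 49.6
```

Call:
servo_tool --targets '[{"offset": [-0.028, -0.013, 0], "twist": [0, 0, 0], "claw": 0}, {"offset": [-0.057, -0.026, 0], "twist": [0, 0, 0], "claw": 0}, {"offset": [-0.086, -0.039, 0], "twist": [0, 0, 0], "claw": 0}, {"offset": [-0.114, -0.051, 0], "twist": [0, 0, 0], "claw": 0}, {"offset": [-0.138, -0.062, 0], "twist": [0, 0, 0], "claw": 0}, {"offset": [-0.155, -0.07, 0], "twist": [0, 0, 0], "claw": 0}, {"offset": [-0.164, -0.074, 0], "twist": [0, 0, 0], "claw": 0}, {"offset": [-0.164, -0.074, 0], "twist": [0, 0, 0], "claw": 0}]'

```text
time: 20.7
position: [490.3, -414.3, 152.5]
orientation: [0.001, 0.71, 0.705, -0.001]
wrist_force: [-0.3, -0.5, -1.2]
grip_width: 32.7
finger_force: 49.6
```

```bash
python3 - <<'E'
from h import *
grab_frame("side")
s=robot.observe();print(s['position'],s['grip_width'],s['finger_force'],s['wrist_force']);to(494.2,-412,87.5,4.3)
E
```

```text
[ 491.82359678 -412.0097541   152.1778234 ] 32.53266294109479 49.61798247881234 [ 0.79221792 -0.79493649 -1.18653783]
[0.0, 0.002, 0.065] close -0.2 twist -0.079 tool z [-0. -0. -1.] t 20.75
```

Call:
servo_tool --targets '[{"offset": [0, 0, 0.014], "twist": [0, 0, 0], "claw": 0}, {"offset": [0, 0, 0.032], "twist": [0, 0, 0], "claw": 0}, {"offset": [0, 0, 0.047], "twist": [0, 0, 0], "claw": 0}, {"offset": [0, 0, 0.057], "twist": [0, 0, 0], "claw": 0}, {"offset": [0, 0, 0.062], "twist": [0, 0, 0], "claw": 0}, {"offset": [0, 0, 0.064], "twist": [0, 0, 0], "claw": 0}, {"offset": [0, 0, 0.065], "twist": [0, 0, 0], "claw": 0}, {"offset": [0, 0, 0.066], "twist": [0, 0, 0], "claw": 0}]'

```text
time: 21.42
position: [493.0, -408.9, 87.4]
orientation: [-0.002, 0.707, 0.707, 0.001]
wrist_force: [-5.3, 8.1, 19.9]
grip_width: 32.7
finger_force: 51.6
```

Call:
servo_tool --targets '[{"offset": [0, 0, -0.001], "twist": [0, 0, 0], "claw": 0.45}, {"offset": [0, 0, -0.001], "twist": [0, 0, 0], "claw": 0.55}, {"offset": [0, 0, -0.001], "twist": [0, 0, 0], "claw": 0.65}, {"offset": [0, 0, -0.001], "twist": [0, 0, 0], "claw": 0.65}, {"offset": [0, 0, -0.001], "twist": [0, 0, 0], "claw": 0.65}, {"offset": [0, 0, -0.01], "twist": [0, 0, 0], "claw": 0.65}, {"offset": [0, 0, -0.03], "twist": [0, 0, 0], "claw": 0.65}, {"offset": [0, 0, -0.055], "twist": [0, 0, 0], "claw": 0.65}]'

```text
time: 22.08
position: [491.9, -410.5, 140.2]
orientation: [-0.002, 0.708, 0.706, -0.0]
wrist_force: [-0.1, -0.7, 0.1]
grip_width: 55.4
finger_force: 0.0
```

Call:
servo_tool --targets '[{"offset": [0, 0, -0.03], "twist": [0, 0, 0], "claw": 0.65}, {"offset": [0.01, -0.002, -0.055], "twist": [0, 0, 0], "claw": 0.65}, {"offset": [0.04, -0.008, -0.06], "twist": [0, 0, 0], "claw": 0.7}, {"offset": [0.08, -0.016, -0.06], "twist": [0, 0, 0], "claw": 0.8}, {"offset": [0.12, -0.024, -0.06], "twist": [0, 0, 0], "claw": 0.8}, {"offset": [0.16, -0.032, -0.06], "twist": [0, 0, 0], "claw": 0.8}, {"offset": [0.192, -0.038, -0.06], "twist": [0, 0, 0], "claw": 0.8}, {"offset": [0.211, -0.041, -0.06], "twist": [0, 0, 0], "claw": 0.8}]'

```text
time: 22.75
position: [451.1, -196.3, 201.1]
orientation: [-0.001, 0.707, 0.708, 0.001]
wrist_force: [-0.1, 0.1, 0.5]
grip_width: 68.0
finger_force: 0.0
```

```bash
python3 - <<'E'
from h import *
p,d=grab_frame("side");p,d=grab_frame("side");cv2.imwrite("pics/a1.png",cv2.resize(p[200:400,250:500,::-1],None,fx=3,fy=3))
to(452,-198,82,0);print(robot.observe()['position'])
E
```

```text
[-0.002, 0.0, 0.119] close 0.2 twist 0.004 tool z [-0.     0.003 -1.   ] t 22.85
[ 451.83979544 -196.35722474  201.17479149]
```

View pics/a1.png

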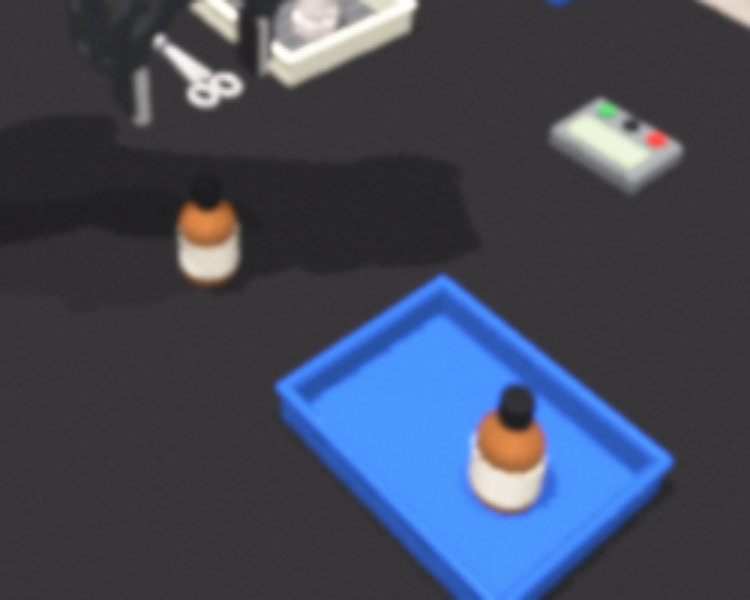

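Bottle A stands upright in the blue tray. Now bottle B.

Call:
servo_tool --targets '[{"offset": [-0.002, 0, 0.015], "twist": [0, 0, 0], "claw": 0.8}, {"offset": [-0.002, 0, 0.038], "twist": [0, 0, 0], "claw": 0.8}, {"offset": [-0.002, 0, 0.062], "twist": [0, 0, 0], "claw": 0.8}, {"offset": [-0.002, 0, 0.086], "twist": [0, 0, 0], "claw": 0.8}, {"offset": [-0.002, 0, 0.104], "twist": [0, 0, 0], "claw": 0.8}, {"offset": [-0.002, 0, 0.114], "twist": [0, 0, 0], "claw": 0.8}, {"offset": [-0.002, 0, 0.118], "twist": [0, 0, 0], "claw": 0.7}, {"offset": [-0.002, 0, 0.118], "twist": [0, 0, 0], "claw": 0.55}]'

```text
time: 23.52
position: [452.1, -202.9, 82.6]
orientation: [-0.0, 0.708, 0.706, -0.0]
wrist_force: [-0.9, 0.4, 0.1]
grip_width: 49.1
finger_force: 0.0
```

Call:
servo_tool --targets '[{"offset": [0, 0, 0], "twist": [0, 0, 0], "claw": 0.45}, {"offset": [0, 0, 0], "twist": [0, 0, 0], "claw": 0.4}, {"offset": [0, 0, 0], "twist": [0, 0, 0], "claw": 0.35}, {"offset": [0, 0, 0], "twist": [0, 0, 0], "claw": 0.2}, {"offset": [0, 0, 0], "twist": [0, 0, 0], "claw": 0}, {"offset": [0, 0, 0], "twist": [0, 0, 0], "claw": 0}, {"offset": [0, 0, 0], "twist": [0, 0, 0], "claw": 0}, {"offset": [0, 0, 0], "twist": [0, 0, 0], "claw": 0}]'

```text
time: 24.18
position: [452.8, -202.6, 84.1]
orientation: [0.001, 0.708, 0.706, 0.001]
wrist_force: [-0.9, -0.4, 6.5]
grip_width: 32.7
finger_force: 50.1
```

Call:
servo_tool --targets '[{"offset": [0, 0, -0.005], "twist": [0, 0, 0], "claw": 0}, {"offset": [0, 0, -0.018], "twist": [0, 0, 0], "claw": 0}, {"offset": [0, 0, -0.036], "twist": [0, 0, 0], "claw": 0}, {"offset": [0, 0, -0.054], "twist": [0, 0, 0], "claw": 0}, {"offset": [-0.006, 0.002, -0.066], "twist": [0, 0, 0], "claw": 0}, {"offset": [-0.018, 0.005, -0.07], "twist": [0, 0, 0], "claw": 0}, {"offset": [-0.034, 0.009, -0.07], "twist": [0, 0, 0], "claw": 0}, {"offset": [-0.052, 0.013, -0.07], "twist": [0, 0, 0], "claw": 0}]'

```text
time: 24.85
position: [465.4, -254.4, 153.3]
orientation: [0.0, 0.707, 0.707, 0.0]
wrist_force: [-0.5, 0.5, -0.7]
grip_width: 32.2
finger_force: 49.7
```

Call:
servo_tool --targets '[{"offset": [-0.02, 0.005, 0], "twist": [0, 0, 0], "claw": 0}, {"offset": [-0.04, 0.01, 0], "twist": [0, 0, 0], "claw": 0}, {"offset": [-0.06, 0.014, 0], "twist": [0, 0, 0], "claw": 0}, {"offset": [-0.078, 0.018, 0], "twist": [0, 0, 0], "claw": 0}, {"offset": [-0.092, 0.022, 0], "twist": [0, 0, 0], "claw": 0}, {"offset": [-0.1, 0.024, 0], "twist": [0, 0, 0], "claw": 0}, {"offset": [-0.1, 0.024, 0], "twist": [0, 0, 0], "claw": 0}, {"offset": [-0.1, 0.024, 0], "twist": [0, 0, 0], "claw": 0}]'

```text
time: 25.52
position: [488.4, -354.1, 152.3]
orientation: [-0.001, 0.708, 0.706, -0.0]
wrist_force: [-0.4, 0.7, -0.9]
grip_width: 32.3
finger_force: 49.6
```

```bash
python3 - <<'E'
from h import *
grab_frame("side")
s=robot.observe();print(s['position'],s['grip_width'],s['finger_force'],s['wrist_force']);to(490,-354.5,88.2,0)
E
```

```text
[ 488.49284978 -353.32525974  152.35003859] 32.49119653188215 49.62941452686209 [-0.60889104  0.19024504 -0.16075927]
[-0.001, 0.002, 0.064] close -0.1 twist -0.002 tool z [-0.001  0.001 -1.   ] t 25.57
```

Call:
servo_tool --targets '[{"offset": [0, 0, 0.014], "twist": [0, 0, 0], "claw": 0}, {"offset": [0, 0, 0.032], "twist": [0, 0, 0], "claw": 0}, {"offset": [0, 0, 0.046], "twist": [0, 0, 0], "claw": 0}, {"offset": [0, 0, 0.056], "twist": [0, 0, 0], "claw": 0}, {"offset": [0, 0, 0.061], "twist": [0, 0, 0], "claw": 0}, {"offset": [0, 0, 0.063], "twist": [0, 0, 0], "claw": 0}, {"offset": [0, 0, 0.064], "twist": [0, 0, 0], "claw": 0}, {"offset": [0, 0, 0.065], "twist": [0, 0, 0], "claw": 0}]'

```text
time: 26.23
position: [489.2, -354.3, 88.4]
orientation: [0.001, 0.708, 0.706, 0.0]
wrist_force: [0.0, 0.4, 0.7]
grip_width: 32.4
finger_force: 49.6
```

Call:
servo_tool --targets '[{"offset": [0, 0, 0.0005], "twist": [0, 0, 0], "claw": 0}, {"offset": [0, 0, 0.001], "twist": [0, 0, 0], "claw": 0}, {"offset": [0, 0, 0.0015], "twist": [0, 0, 0], "claw": 0}, {"offset": [0, 0, 0.0015], "twist": [0, 0, 0], "claw": 0}, {"offset": [0, 0, 0.0015], "twist": [0, 0, 0], "claw": 0}, {"offset": [0, 0, 0.0015], "twist": [0, 0, 0], "claw": 0}, {"offset": [0, 0, 0.0015], "twist": [0, 0, 0], "claw": 0}, {"offset": [0, 0, 0.0015], "twist": [0, 0, 0], "claw": 0}]'

```text
time: 26.9
position: [489.2, -354.4, 88.2]
orientation: [0.0, 0.708, 0.706, 0.001]
wrist_force: [-1.7, 2.1, 8.5]
grip_width: 32.4
finger_force: 50.8
```

Call:
servo_tool --targets '[{"offset": [0, 0, -0.001], "twist": [0, 0, 0], "claw": 0.45}, {"offset": [0, 0, -0.001], "twist": [0, 0, 0], "claw": 0.55}, {"offset": [0, 0, -0.001], "twist": [0, 0, 0], "claw": 0.65}, {"offset": [0, 0, -0.001], "twist": [0, 0, 0], "claw": 0.65}, {"offset": [0, 0, -0.001], "twist": [0, 0, 0], "claw": 0.65}, {"offset": [0, 0, -0.01], "twist": [0, 0, 0], "claw": 0.65}, {"offset": [0, 0, -0.03], "twist": [0, 0, 0], "claw": 0.65}, {"offset": [0, 0, -0.055], "twist": [0, 0, 0], "claw": 0.65}]'

```text
time: 27.57
position: [487.9, -353.6, 140.9]
orientation: [-0.002, 0.708, 0.706, -0.001]
wrist_force: [0.3, -0.2, 0.6]
grip_width: 55.4
finger_force: 0.0
```

Call:
servo_tool --targets '[{"offset": [0, 0, -0.03], "twist": [0, 0, 0], "claw": 0.65}, {"offset": [0, 0, -0.06], "twist": [0, 0, 0], "claw": 0.65}, {"offset": [0.02, 0, -0.08], "twist": [0, 0, 0], "claw": 0.65}, {"offset": [0.05, 0, -0.09], "twist": [0, 0, 0], "claw": 0.65}, {"offset": [0.08, 0, -0.09], "twist": [0, 0, 0], "claw": 0.65}, {"offset": [0.11, 0, -0.09], "twist": [0, 0, 0], "claw": 0.65}, {"offset": [0.13, 0, -0.09], "twist": [0, 0, 0], "claw": 0.65}, {"offset": [0.13, 0, -0.09], "twist": [0, 0, 0], "claw": 0.65}]'

```text
time: 28.23
position: [489.6, -219.1, 231.6]
orientation: [-0.001, 0.705, 0.709, 0.001]
wrist_force: [-0.5, 0.7, -0.3]
grip_width: 55.6
finger_force: 0.0
```

```bash
python3 - <<'E'
from h import *
p,d=grab_frame("side");p,d=grab_frame("side");cv2.imwrite("pics/f.png",p[:,:,::-1])
X=pts("top",grab_frame("top")[1])
def R(a,x,y,cx,cy):
    a=np.radians(a);return np.cos(a)*(x-cx)+np.sin(a)*(y-cy),-np.sin(a)*(x-cx)+np.cos(a)*(y-cy)
for k,c,a,z0 in(("blue",(492,-382),4.3,35),("white",(655.7,0),2.4,32),("steel",(482,385.5),-8.1,26)):
    x,y=R(a,X[...,0],X[...,1],*c);m=(abs(x)<50)&(abs(y)<65)&(X[...,2]>z0)&(X[...,2]<90)
    n,l,st,_=cv2.connectedComponentsWithStats(m.astype(np.uint8),connectivity=8)
    for i in range(1,n):
        if st[i,4]>5:q=l==i;print(k,st[i,4],"tray xy",np.round([x[q].mean(),y[q].mean()]),"ztop",np.round(np.percentile(X[q][:,2],90)))
for k,c in(("beaker",(458.4,184.5)),("flask",(731.6,256.5))):
    m=(np.hypot(X[...,0]-c[0],X[...,1]-c[1])<45)&(X[...,2]>(52 if k[0]=="b" else 80))&(X[...,2]<140);print(k,np.round(X[m].mean(0),1))
s=robot.observe();print(s['finger_force'],s['wrist_force'],s['position'])
E
```

```text
blue 116 tray xy [ -2. -23.] ztop 76.0
white 20 tray xy [-9. 29.] ztop 51.0
white 19 tray xy [-12. -33.] ztop 54.0
steel 116 tray xy [  3. -13.] ztop 42.0
beaker [458.6 184.8  63.3]
flask [731.6 256.6 109.7]
0.0 [ 0.53038911 -0.5470451  -0.46019608] [ 489.06227719 -224.80465313  231.93511124]
```

View pics/f.png

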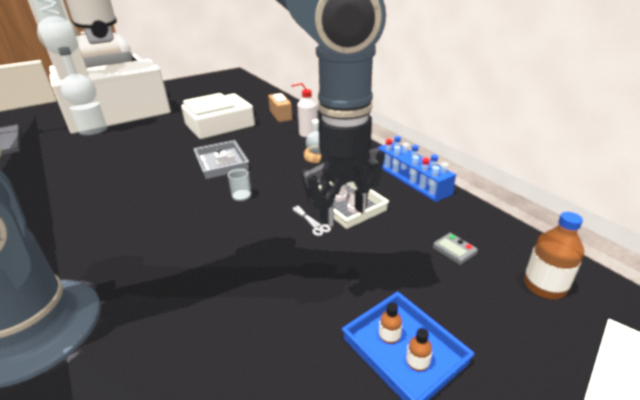

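```bash
python3 -c "
from h import *
print(ticket.job_done())"
```

```text
the job is handed in; nothing more can be done
None
```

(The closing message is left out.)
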